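# Set the streaking turntable to the next sector

## Task

Turn the streaking turntable until the index mark on its aluminium plate lines up with the long line of the scale around it, then take the hand away and leave it at rest there. Push the upright finger posts round gently with the fingertips, without pinching them; the Petri dish stays seated in the middle of the plate, and everything else on the bench stays where it is.

Things in the scene. Friction and masses are not known exactly. Their poses are not given: they have to be found in the camera images.
- base: white round base of the streaking turntable, 232 mm across (235 mm over its rubber foot ring), fixed to the bench; origin on the turning axis at bench height, z up. On it lie the white scale collar (top 53 mm above the bench) and, inside the scale, the aluminium turning plate (170 mm across, top 58 mm above the bench). Nothing on the turntable stands higher than the finger posts' tops, 98 mm above the bench
- plate (a joint): angle of the turning plate (rad), growing counter-clockwise seen from above. It turns freely both ways with no stop in reach, and stays where it is left: about 1 N at a post turns it (0.06 N m friction, light damping). 0 is when the index mark points along the base's x axis, which is not the target; whole turns do not matter
- index (a point): outer end of the index mark, the only dark line on the aluminium plate: 5 mm wide, 33 mm long, radial, running out to the plate's edge; the point lies 86 mm from the turning axis, 58 mm above the bench, and moves round with the plate
- long_line (a point): inner end of the long line of the scale: the collar has short thin lines (7 mm by 2 mm) every 15 degrees and in one place a long thick one (24 mm by 5 mm), radial; the point lies 86 mm from the turning axis, 58 mm above the bench. The collar is clamped and does not turn
- post0 (a point): upright steel finger post 0 of three, 12 mm across, 40 mm tall, fixed on the turning plate 70 mm from the turning axis; its foot is on the plate's top, 58 mm above the bench; the point is the centre of its top, 98 mm above the bench; it stands 60 degrees counter-clockwise (seen from above) from the index mark
- post1 (a point): upright steel finger post 1 of three, 12 mm across, 40 mm tall, fixed on the turning plate 70 mm from the turning axis; its foot is on the plate's top, 58 mm above the bench; the point is the centre of its top, 98 mm above the bench; it stands 180 degrees (opposite) from the index mark
- post2 (a point): upright steel finger post 2 of three, 12 mm across, 40 mm tall, fixed on the turning plate 70 mm from the turning axis; its foot is on the plate's top, 58 mm above the bench; the point is the centre of its top, 98 mm above the bench; it stands 60 degrees clockwise (seen from above) from the index mark
- dish: lidded Petri dish, 91 mm across, 15 mm high, lying loose inside a low rim (101 mm across, 5 mm high) in the middle of the turning plate; origin at the centre of its underside; its top is 73 mm above the bench. It turns with the plate
- dish_low: lower of two loose lidded Petri dishes stacked on the bench beside the turntable, 91 mm across, 15 mm high; origin at the centre of its underside; leave alone
- dish_high: upper dish of that pair, the same size, its top 30 mm above the bench; leave alone
- jar: clear specimen jar with white lid, 52 mm across, 70 mm high; origin at the centre of its underside; leave alone
- dropper: amber dropper bottle, 32 mm across, 85 mm high; origin at the centre of its underside; leave alone
- marker: marker pen lying on the bench, 130 mm long along its x axis, 14 mm thick; origin under its middle; leave alone
- rack: stainless test tube rack with black-capped tubes, 240 mm (its x) by 85 mm, 106 mm high over the caps; origin at the centre of its underside; leave alone
- spray: white spray bottle, 60 mm across, 192 mm high; origin at the centre of its underside; leave alone

How it is judged:
At the end, for the whole second after the job is handed in: the outer end of the index mark is within 5 mm of the inner end of the long line (each line is 5 mm wide, so they still meet), the plate is at rest (under 0.03 rad/s), the dish lies flat in its seat (within 6 mm of the middle), and no bystander has moved 20 mm (horizontal distance between index and long_line below 0.005 m and velocity of joint plate between -0.03 and 0.03 rad/s and not (z of dish in the frame of base above 0.064 m or angle between dish's own z axis and vertical above 0.12 rad or horizontal distance between dish and base above 0.006 m) and distance of each of dish_low, dish_high, jar, dropper, marker, rack, spray from where it was at the start of the episode below 0.02 m); the robot touches nothing.
It fails at once if anything else on the bench (dish pair, jar, dropper bottle, pen, rack, spray bottle) is moved more than 20 mm (distance of any of dish_low, dish_high, jar, dropper, marker, rack, spray from where it was at the start of the episode above 0.02 m).
It fails at once if the Petri dish on the turntable is lifted, tipped or pushed out of its seat (more than 6 mm) (z of dish in the frame of base above 0.064 m or angle between dish's own z axis and vertical above 0.12 rad or horizontal distance between dish and base above 0.006 m).
It fails at once if a finger post is pinched or the plate is pushed roughly (more than 25 N from the fingers) (contact force between plate and the fingers above 25 N).
It also fails if it takes over 56 s, if anything falls off the work surface, if the arm or the gripper's body presses on something with over 40 N, if the wrist force passes 120 N, or if a joint passes its speed limit or range.

## Robot

A 6-joint arm with a two-finger parallel gripper is mounted at the origin on the work surface. World frame = base frame: x ahead of the robot, y to its left, z up, the work surface at z = 0. Lengths are in m, angles in rad, forces in N, time in s.
With the tool pointing down it reaches from about 0.3 to 0.85 m from the base axis. Payload 4.2 kg.
Tool frame: the origin (TCP) lies at the very end of the fingers, on their centre line; the grasp point (between the pads) lies 19 mm behind it; z points along the fingers, y is the direction in which the jaws open and shut (so a half turn about z gives the same grasp; the last joint's range is limited). The gripper opens to 91 mm and grips with 3 to 60 N. Pads are 32 mm wide; open, the fingers measure 118 mm over their backs; the gripper's body (76 mm by 178 mm) begins 60 mm behind the grasp point.
Start: joints at [-1.171, 0.32, 1.565, -0, 1.257, -0.02], TCP at [0.234, -0.525, 0.214] pointing down, gripper open.
Joint ranges: [-3.11, 3.11], [-0.84, 2.01], [0.21, 2.61], [-1.34, 4.49], [0.05, 2.63], [-2.56, 2.56]. Speed limits (rad/s): [2.57, 2.57, 3.14, 3.14, 3.14, 3.14].

## Interface

Orientations are given as a rotation vector (axis times angle).
In Python, from rig import arm gives the robot as it stands.
- The arm moves only by the tool arm_command, never from a script. Its argument "motion" is one flat list of numbers, 7 for each row, row after row: the shift along the tool's x, y, z in mm, then the turn, a rotation vector about the tool's x, y, z in degrees, then the closure, from 0 (fully open) to 1 (shut). In form: [x, y, z, ax, ay, az, hand, x, y, z, ax, ay, az, hand, ...]. A call has 1 to 5 rows; each row shifts and turns the commanded pose from where the row before left it, along the tool's axes as they then stand; what a row does not reach is not made up. A row lasts 1/12 s, in which the tool goes at most 41.7 mm and 7.16 degrees, less where a joint would pass 70% of its speed; a pose out of reach is approached as far as the arm can. A call with a gripper value outside its range is refused whole. The fingers move at their own pace and stop on an object; "newtons" is the grip in N (left out, the last holds). Time passes only in rows, so rows that do not move let the fingers close. It gives the time, the measured TCP pose, the force and the opening at its end, in the units of the state.
- arm.get_obs(): the state, without advancing time (a new reading comes with each control period).
- arm.snapshot(name): name is "side" or "top" or "wrist"; returns the picture (400x640x3 uint8, red, green, blue); there is no depth.
- arm.camera_model(name): a dict with "fx", "fy", "cx", "cy" (pixels), "R" (3x3) and "t" (3): a world point X has camera coordinates R X + t. Camera axes: x right, y down, z forward; pixel columns grow to the right and rows downward; lengths in m; the calibration is good to about 2 mm. The wrist camera is an equidistant fisheye: a pixel r from the principal point sees the ray r / f radians off the axis. A picture is of the moment at which its call begins: read the wrist's pose just before it. camera_model takes no time and is no camera call; for the wrist camera it gives the pose at the moment of the call.
- arm.close_job(): hands the job in, once; it reports no verdict.
Trained networks look in the newest picture that a camera, given by its name, has taken for a name from the list of things; names that differ only in an ending like _2 or _b are one class to them, and where a whole thing is asked for, a point or a joint stands for the part that bears it (a point fixed in the world has none). Each returns a list of dicts, best first, with "confidence" (0 to 1); they miss things now and then, are a little off and sometimes report something else, mostly with a low value. They report only what shows in the picture. A call takes as long as a camera call.
- arm.cut_out(thing, camera): "mask" (400x640 bool, what is visible of it) and "box" ([centre column, centre row, width, height] in pixels, round what is visible of it).
- arm.spot_point(thing, camera): "centre" ([column, row] in pixels: a listed point, or the origin of a listed thing).
The state is a dict: "t": time; "joint_pos": joint angles; "qd": joint speeds; "effort": joint torques, N m; "ee_pos": TCP position; "tcp_rot": TCP orientation; "ft_force": force on the tool from outside, world axes, zero at the start; "ft_torque": the same for the moment, N m; "grip_width": finger opening in m.
Only numpy, scipy, OpenCV 4.12 (cv2) and the standard library are available. Lean on these libraries where they do the work, as an engineer would, in place of code of your own. Each camera call takes 0.05 s, during which the arm holds its last target.

## Working session

There is one attempt and no reset: what is moved stays moved. The work goes in short steps, Python scripts to look and compute and a tool call to move; the robot and the scene stay as the last step left them, time stands still between calls to the robot, and variables do not carry over. Pictures are saved under pics/ and viewed, and the job is handed in when it is done.

Besides the shell and the picture viewer there is one more tool, called after "Request:" by a JSON object that holds its "fn" and its "kwargs". arm_command: Moves the arm, as the interface text tells. Its arguments: {"type":"object","properties":{"motion":{"type":"array"},"newtons":{"type":"number"}},"required":["motion"]}

```bash
mkdir -p pics; ls; python3 - <<'E'
from rig import arm
import cv2, numpy as np
print(arm.get_obs())
for c in ["top","side"]:
    im=arm.snapshot(c); cv2.imwrite(f"pics/{c}0.png",im[:,:,::-1])
    print(c,arm.camera_model(c))
    for n in ["index","long_line","post0","post1","post2","base","dish","jar","dropper","rack","spray","marker","dish_high"]:
        r=arm.spot_point(n,c)
        print(n,[(np.round(d["centre"],1).tolist(),round(d["confidence"],2)) for d in r[:3]])
print(arm.get_obs()["t"])
E
```

```text
pics
{'t': 0.0, 'joint_pos': array([-1.17099937e+00,  3.20304809e-01,  1.56568217e+00, -4.58530502e-05,
        1.25737598e+00, -2.00004034e-02]), 'qd': array([ 0.00130436,  0.0006413 ,  0.00156201,  0.00106702, -0.00239931,
        0.00045616]), 'effort': array([ 9.48464840e-04, -4.12458730e+01, -2.31972027e+01,  7.31080910e-02,
        4.56232333e-02, -1.66141681e-04]), 'ee_pos': array([ 0.23414747, -0.52461672,  0.21311164]), 'tcp_rot': array([-3.07094411e+00, -6.54246008e-01,  5.91838074e-04]), 'ft_force': array([-1.41492799,  0.50704337,  0.09452814]), 'ft_torque': array([-0.00840257,  0.02231702,  0.02621501]), 'grip_width': 0.09081312395091462}
top {'fx': 423.59616449741975, 'fy': 423.59616449741975, 'cx': 314.5440611901826, 'cy': 201.76809220207574, 'R': array([[-0.03795795, -0.99927859,  0.00121856],
       [-0.9769343 ,  0.03685271, -0.21033603],
       [ 0.21013939, -0.00917437, -0.97762839]]), 't': array([-0.00586964,  0.55759463,  1.19730872])}
index [([290.5, 202.4], 0.7), ([307.9, 178.9], 0.45)]
long_line [([311.3, 174.5], 0.73)]
post0 [([346.0, 198.3], 0.78), ([309.1,
[... 706 characters left out ...]
6171126, -0.60106535],
       [ 0.18020546,  0.57341751, -0.79919857]]), 't': array([-0.55201442,  0.15077914,  1.08898884])}
index [([309.3, 178.8], 0.9)]
long_line [([346.9, 189.8], 0.81)]
post0 [([340.2, 177.6], 0.93), ([293.2, 188.6], 0.69), ([329.1, 216.2], 0.6)]
post1 [([340.2, 177.6], 0.93), ([293.2, 188.6], 0.69), ([329.1, 216.2], 0.6)]
post2 [([340.2, 177.6], 0.93), ([293.2, 188.6], 0.69), ([329.1, 216.2], 0.6)]
base [([319.8, 216.8], 0.6)]
dish [([319.0, 201.8], 0.96)]
jar [([282.9, 177.8], 0.83)]
dropper [([283.7, 258.8], 0.6)]
rack [([350.8, 358.1], 0.91)]
spray [([302.8, 106.1], 0.83)]
marker [([339.5, 268.5], 0.57)]
dish_high [([344.3, 163.1], 0.62), ([342.8, 165.8], 0.48)]
1.4
```

```bash
cat > h.py <<'E'
import numpy as np, cv2
def unproj(m,px,z):
    d=np.array([(px[0]-m["cx"])/m["fx"],(px[1]-m["cy"])/m["fy"],1.0])
    R=np.array(m["R"]);t=np.array(m["t"]); C=-R.T@t; v=R.T@d
    s=(z-C[2])/v[2]; return C+s*v
def proj(m,X):
    c=np.array(m["R"])@np.array(X)+np.array(m["t"]); return np.array([m["cx"]+m["fx"]*c[0]/c[2],m["cy"]+m["fy"]*c[1]/c[2]])
E
python3 - <<'E'
from rig import arm
import cv2
from h import *
P={"top":dict(index=(290.5,202.4,.058),long=(311.3,174.5,.058),pa=(346,198.3,.098),pb=(309.1,220.4,.098),pc=(309.8,179,.098),base=(320.8,204.6,0),dish=(321.2,204,.058),jar=(269.4,224.1,0),dropper=(357.1,243.9,0),rack=(448.4,216.1,0),spray=(170.6,184.4,0),marker=(377.2,200,0),dishhigh=(270.9,167.8,.015)),
"side":dict(index=(309.3,178.8,.058),long=(346.9,189.8,.058),pa=(340.2,177.6,.098),pb=(293.2,188.6,.098),pc=(329.1,216.2,.098),base=(319.8,216.8,0),dish=(319,201.8,.058),jar=(282.9,177.8,0),dropper=(283.7,258.8,0),rack=(350.8,358.1,0),spray=(302.8,106.1,0),marker=(339.5,268.5,0),dishhigh=(344.3,163.1,.015))}
for c in P:
    m=arm.camera_model(c)
    for k,v in P[c].items(): print(c,k,unproj(m,v[:2],v[2]).round(4))
    im=cv2.imread(f"pics/{c}0.png")
    cv2.imwrite(f"pics/{c}0z.png",cv2.resize(im[110:290,200:470] if c=="top" else im[120:300,210:480],(800,533),interpolation=cv2.INTER_CUBIC))
E
```

```text
top index [0.558  0.0444 0.058 ]
top long [ 0.6416 -0.0204  0.058 ]
top pa [ 0.5554 -0.1175  0.098 ]
top pb [ 0.495  -0.0091  0.098 ]
top pc [ 0.6168 -0.0154  0.098 ]
top base [ 0.56   -0.0466  0.    ]
top dish [ 0.5497 -0.0464  0.058 ]
top jar [0.5048 0.1138 0.    ]
top dropper [ 0.4337 -0.152   0.    ]
top rack [ 0.5089 -0.4389  0.    ]
top spray [0.6424 0.4215 0.    ]
top marker [ 0.568  -0.2226  0.    ]
top dishhigh [0.6802 0.1049 0.015 ]
side index [0.5564 0.0502 0.058 ]
side long [ 0.6461 -0.0206  0.058 ]
side pa [ 0.6305 -0.0037  0.098 ]
side pb [ 0.4967 -0.0018  0.098 ]
side pc [ 0.561  -0.1172  0.098 ]
side base [ 0.5572 -0.0476 -0.    ]
side dish [ 0.5585 -0.037   0.058 ]
side jar [0.4923 0.1253 0.    ]
side dropper [ 0.4253 -0.1476  0.    ]
side rack [ 0.5081 -0.4415  0.    ]
side spray [0.642  0.4269 0.    ]
side marker [ 0.5574 -0.2195  0.    ]
side dishhigh [0.6873 0.1127 0.015 ]
```

View pics/top0.png

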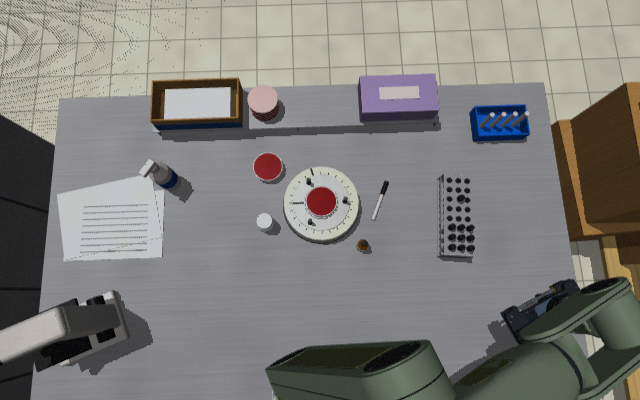

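View pics/side0.png

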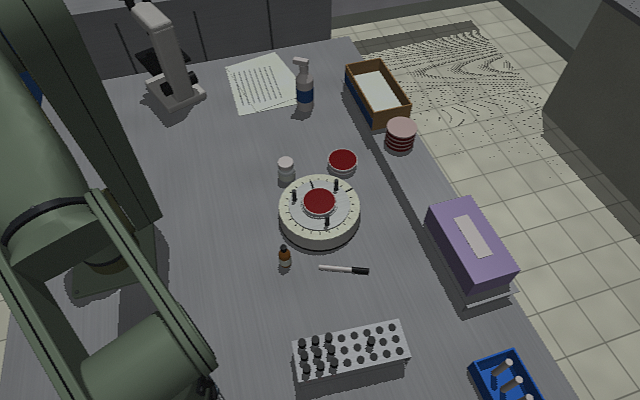

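```bash
ls pics
```

```text
side0.png
side0z.png
top0.png
top0z.png
```

View pics/top0z.png

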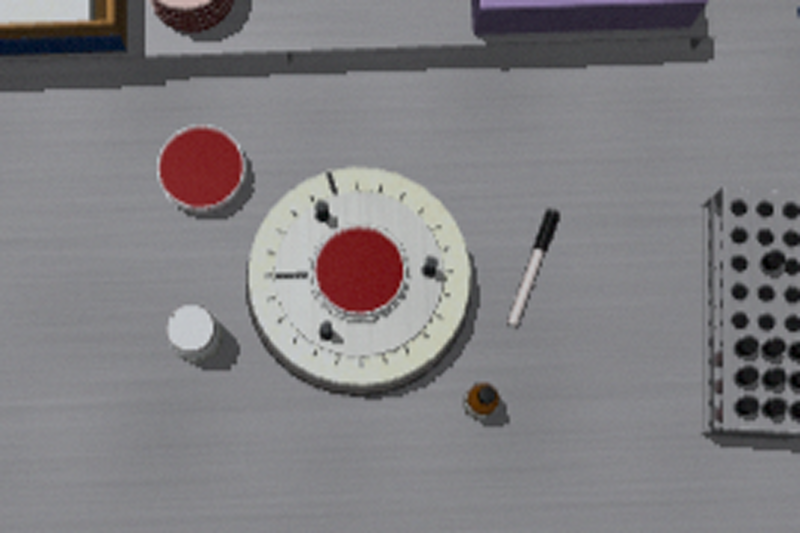

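View pics/side0z.png

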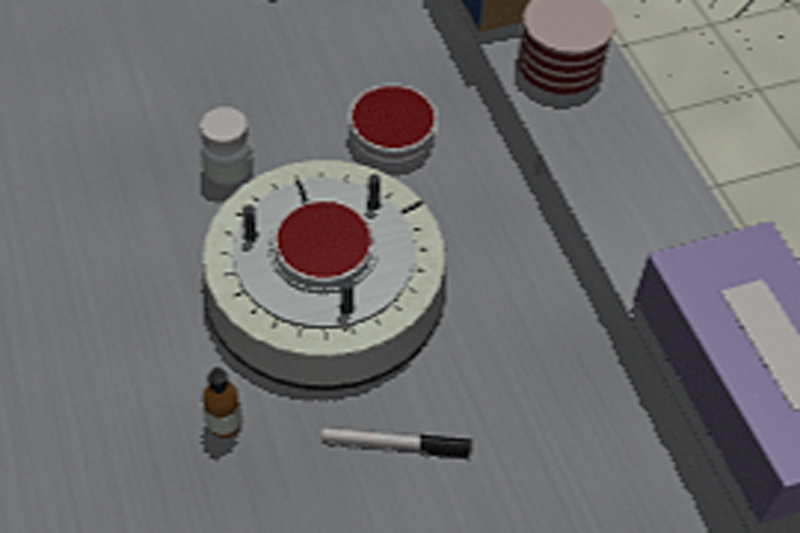

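```bash
cat >> h.py <<'E'
def bev(im,m,z,cx,cy,half=.14,n=560):
    # up=+x, left=+y
    g=np.linspace(half,-half,n)
    X,Y=np.meshgrid(cx+g,cy+g,indexing="ij")
    P=np.stack([X,Y,np.full_like(X,z)],-1)@np.array(m["R"]).T+np.array(m["t"])
    u=(m["cx"]+m["fx"]*P[...,0]/P[...,2]).astype(np.float32);v=(m["cy"]+m["fy"]*P[...,1]/P[...,2]).astype(np.float32)
    return cv2.remap(im,u,v,cv2.INTER_CUBIC)
E
python3 - <<'E'
from rig import arm
from h import *
o=[]
for c in ["top","side"]:
    im=cv2.imread(f"pics/{c}0.png"); b=bev(im,arm.camera_model(c),.0555,.556,-.046,n=400)
    for r in (85,116,50.5): cv2.circle(b,(200,200),int(r/.7),(0,0,255),1)
    o.append(b)
cv2.imwrite("pics/bev0.png",np.hstack(o))
E
```

```text
(no output)
```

View pics/bev0.png

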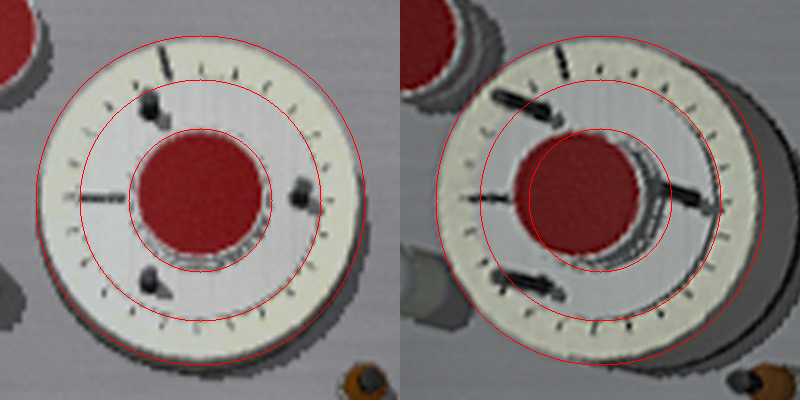

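Request:
{"fn": "arm_command", "kwargs": {"motion": [28, -15.6, 0, 0, 0, 0, 0.45, 28, -15.6, 0, 0, 0, 0, 0.45, 28, -15.6, 0, 0, 0, 0, 0.45, 28, -15.6, 0, 0, 0, 0, 0.45, 28, -15.6, 0, 0, 0, 0, 0.45], "newtons": 5}}

```text
t: 1.82
ee_pos: [0.331, -0.3956, 0.2141]
tcp_rot: [3.072, 0.654, 0.0]
ft_force: [0.4, -0.6, 0.2]
grip_width: 0.0604
```

Request:
{"fn": "arm_command", "kwargs": {"motion": [28, -15.6, 0, 0, 0, 0, 0.45, 28, -15.6, 0, 0, 0, 0, 0.45, 28, -15.6, 0, 0, 0, 0, 0.45, 28, -15.6, 0, 0, 0, 0, 0.45, 28, -15.6, 0, 0, 0, 0, 0.45]}}

```text
t: 2.23
ee_pos: [0.4272, -0.2672, 0.2141]
tcp_rot: [3.072, 0.654, 0.0]
ft_force: [0.2, -0.3, -0.3]
grip_width: 0.0499
```

Request:
{"fn": "arm_command", "kwargs": {"motion": [28, -15.6, 0, 0, 0, 0, 0.45, 28, -15.6, 0, 0, 0, 0, 0.45, 28, -15.6, 0, 0, 0, 0, 0.45, 28, -15.6, 0, 0, 0, 0, 0.45, 28, -15.6, 0, 0, 0, 0, 0.45]}}

```text
t: 2.65
ee_pos: [0.5233, -0.1388, 0.2141]
tcp_rot: [3.072, 0.655, 0.0]
ft_force: [0.1, -1.3, -0.1]
grip_width: 0.0506
```

Request:
{"fn": "arm_command", "kwargs": {"motion": [28, -15.6, 0, 0, 0, 0, 0.45, 28, -15.6, 0, 0, 0, 0, 0.45, 28, -15.6, 0, 0, 0, 0, 0.45, 28, -15.6, 0, 0, 0, 0, 0.45, 0, 0, 0, 0, 0, 0, 0.45]}}

```text
t: 3.07
ee_pos: [0.6024, -0.0331, 0.2135]
tcp_rot: [-3.069, -0.661, -0.004]
ft_force: [0.9, 0.3, 0.5]
grip_width: 0.0503
```

Request:
{"fn": "arm_command", "kwargs": {"motion": [22, -13, 0, 0, 0, -6, 0.45, 0, 0, 0, 0, 0, 0, 0.45, 0, 0, 0, 0, 0, 0, 0.45]}}

```text
t: 3.32
ee_pos: [0.6142, -0.0164, 0.2136]
tcp_rot: [3.034, 0.815, -0.001]
ft_force: [1.1, 0.1, -0.8]
grip_width: 0.0505
```

```bash
python3 - <<'E'
from rig import arm
from h import *
o=arm.get_obs(); print(o["ee_pos"],o["tcp_rot"])
m=arm.camera_model("wrist"); im=arm.snapshot("wrist"); cv2.imwrite("pics/w1.png",im[:,:,::-1])
R=np.array(m["R"]);t=np.array(m["t"]); C=-R.T@t; print(m,C)
def un(px,z):
    d=np.array([px[0]-m["cx"],px[1]-m["cy"]]); r=np.hypot(*d); th=r/m["fx"]
    v=np.r_[d/r*np.sin(th),np.cos(th)]; v=R.T@v; return C+(z-C[2])/v[2]*v
for n,z in [("index",.058),("long_line",.058),("post0",.098),("dish",.058),("base",0)]:
    for d in arm.spot_point(n,"wrist"): print(n,np.round(d["centre"],1),round(d["confidence"],2),un(d["centre"],z).round(4))
E
```

```text
[ 0.61417792 -0.01641492  0.21358962] [ 3.03367616e+00  8.15342037e-01 -1.23992661e-03]
{'fx': 309.70691628693146, 'fy': 309.70691628693146, 'cx': 326.6958929962859, 'cy': 199.44484399411007, 'R': array([[ 5.02146959e-01, -8.64782182e-01, -4.57693150e-04],
       [-8.33182624e-01, -4.83939895e-01,  2.67598380e-01],
       [-2.31635807e-01, -1.33992371e-01, -9.63530434e-01]]), 't': array([-0.32249924,  0.4735176 ,  0.53016552])} [0.67927396 0.0213006  0.38397046]
index [252.8 206.3] 0.64 [0.5524 0.0436 0.058 ]
long_line [342.5 168.4] 0.75 [ 0.6391 -0.0213  0.058 ]
post0 [322.2 187.1] 0.58 [ 0.6189 -0.0087  0.098 ]
post0 [343.5 167.8] 0.32 [ 0.645  -0.0166  0.098 ]
dish [320.1 241.1] 0.82 [ 0.5544 -0.0423  0.058 ]
```

View pics/w1.png

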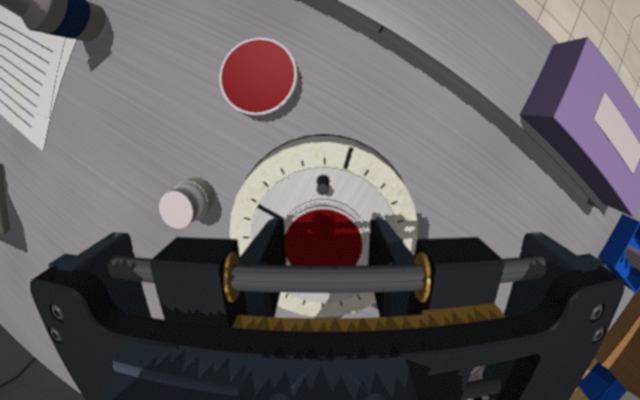

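Request:
{"fn": "arm_command", "kwargs": {"motion": [6, 0, 26, 0, 0, 0, 0.45, 0, 0, 30, 0, 0, 0, 0.45, 0, 0, 30, 0, 0, 0, 0.45, 0, 0, 25, 0, 0, 0, 0.45, 0, 0, 0, 0, 0, 0, 0.45]}}

```text
t: 4.03
ee_pos: [0.6153, -0.0141, 0.0977]
tcp_rot: [-3.031, -0.812, 0.016]
ft_force: [-0.5, -0.1, -0.3]
grip_width: 0.0502
```

Request:
{"fn": "arm_command", "kwargs": {"motion": [0, 0, 8, 0, 0, 0, 0.45, 0, 0, 8, 0, 0, 0, 0.45, 0, 0, 4, 0, 0, 0, 0.45, 0, 0, 0, 0, 0, 0, 0.45]}}

```text
t: 4.37
ee_pos: [0.6195, -0.0139, 0.0832]
tcp_rot: [3.034, 0.814, 0.001]
ft_force: [0.1, -0.2, -0.1]
grip_width: 0.0506
```

```bash
python3 - <<'E'
from rig import arm
from h import *
o=arm.get_obs(); print(o["ee_pos"],o["tcp_rot"],o["ft_force"])
im=arm.snapshot("wrist"); cv2.imwrite("pics/w2.png",im[:,:,::-1])
im=arm.snapshot("side"); cv2.imwrite("pics/s2.png",cv2.resize(im[120:300,210:480,::-1],(800,533),interpolation=cv2.INTER_CUBIC))
E
```

```text
[ 0.6194869  -0.01385259  0.08317039] [3.03404484e+00 8.14195964e-01 6.77941835e-04] [ 0.14777781 -0.15443071 -0.10703576]
```

View pics/w2.png

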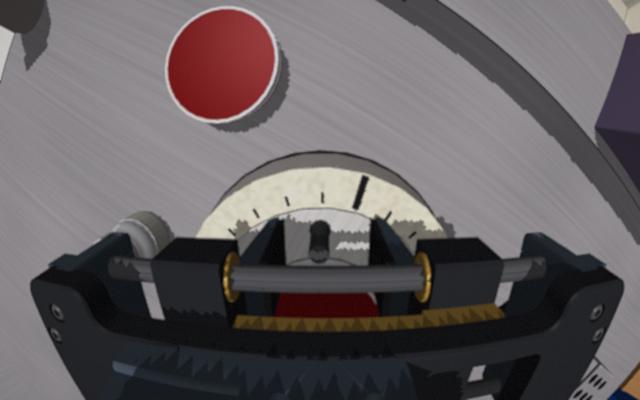

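View pics/s2.png

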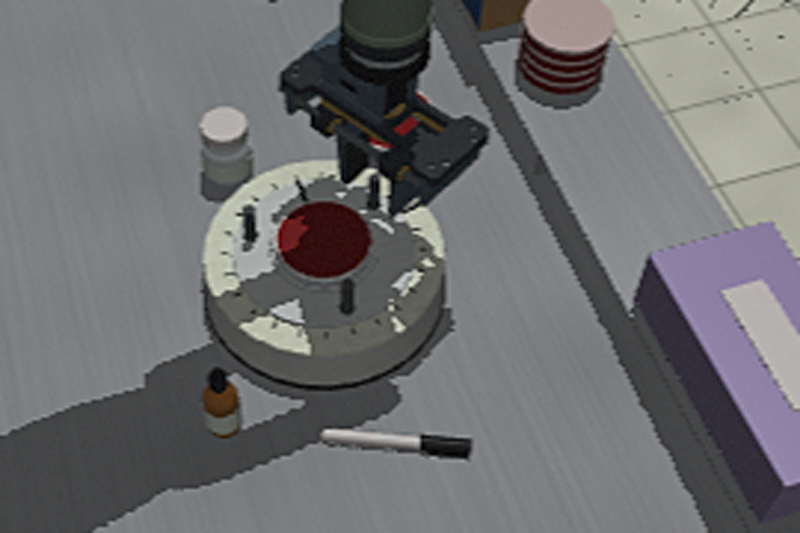

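Request:
{"fn": "arm_command", "kwargs": {"motion": [-0.1, 3.7, 0, 0, 0, 3, 0.45, -0.1, 3.7, 0, 0, 0, 3, 0.45, -0.1, 3.7, 0, 0, 0, 3, 0.45, -0.1, 3.7, 0, 0, 0, 3, 0.45, -0.1, 3.7, 0, 0, 0, 3, 0.45]}}

```text
t: 4.88
ee_pos: [0.6268, -0.0307, 0.084]
tcp_rot: [-3.115, -0.407, -0.002]
ft_force: [-0.7, 0.6, 0.1]
grip_width: 0.0505
```

Request:
{"fn": "arm_command", "kwargs": {"motion": [-0.1, 3.7, 0, 0, 0, 3, 0.45, -0.1, 3.7, 0, 0, 0, 3, 0.45, -0.1, 3.7, 0, 0, 0, 3, 0.45, -0.1, 3.7, 0, 0, 0, 3, 0.45, -0.1, 3.7, 0, 0, 0, 3, 0.45]}}

```text
t: 5.3
ee_pos: [0.629, -0.049, 0.0838]
tcp_rot: [-3.141, 0.003, -0.001]
ft_force: [-0.6, 0.2, -0.3]
grip_width: 0.0503
```

```bash
python3 - <<'E'
from rig import arm
from h import *
o=arm.get_obs(); print(o["ee_pos"],o["tcp_rot"],o["ft_force"])
im=arm.snapshot("wrist"); cv2.imwrite("pics/w3.png",im[:,:,::-1])
im=arm.snapshot("side"); cv2.imwrite("pics/s3.png",cv2.resize(im[120:300,210:480,::-1],(800,533),interpolation=cv2.INTER_CUBIC))
E
```

```text
[ 0.62904216 -0.04896183  0.08383042] [-3.14125774e+00  2.63806432e-03 -1.42586633e-03] [-0.59612355  0.24906078 -0.25146459]
```

View pics/w3.png

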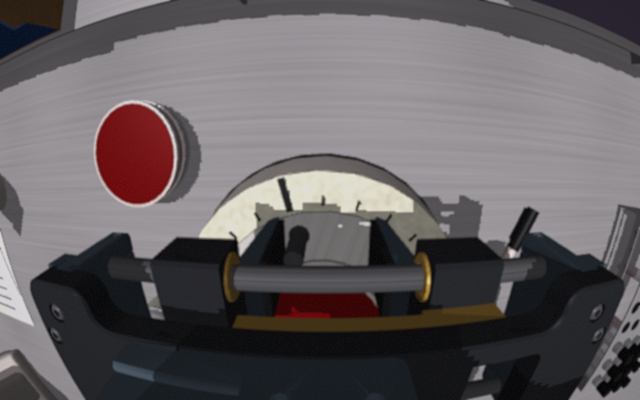

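View pics/s3.png

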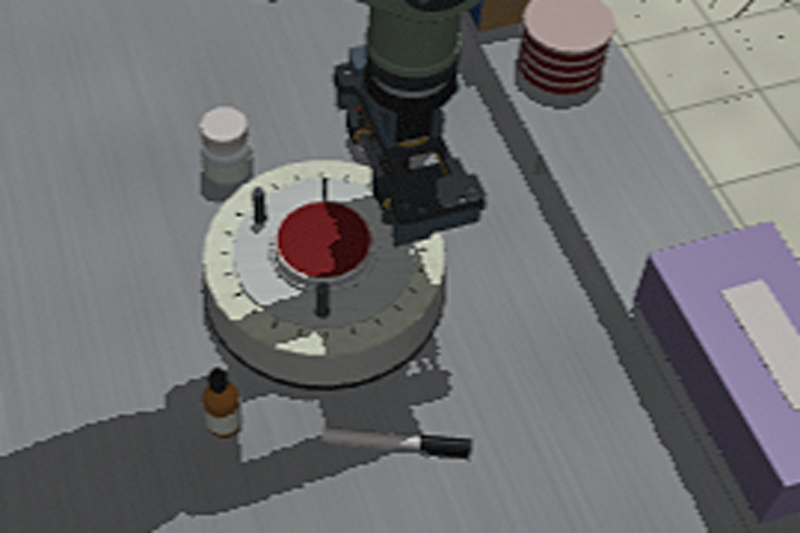

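Request:
{"fn": "arm_command", "kwargs": {"motion": [-0.1, 3.7, 0, 0, 0, 3, 0.45, -0.1, 3.7, 0, 0, 0, 3, 0.45, -0.1, 3.7, 0, 0, 0, 3, 0.45, -0.1, 3.7, 0, 0, 0, 3, 0.45, -0.1, 3.7, 0, 0, 0, 3, 0.45]}}

```text
t: 5.82
ee_pos: [0.6267, -0.067, 0.0836]
tcp_rot: [-3.114, 0.41, -0.001]
ft_force: [-0.5, 0.6, 0.8]
grip_width: 0.0503
```

Request:
{"fn": "arm_command", "kwargs": {"motion": [-0.1, 3.7, 0, 0, 0, 3, 0.45, -0.1, 3.7, 0, 0, 0, 3, 0.45, -0.1, 3.7, 0, 0, 0, 3, 0.45, -0.1, 3.7, 0, 0, 0, 3, 0.45, -0.1, 3.7, 0, 0, 0, 3, 0.45]}}

```text
t: 6.23
ee_pos: [0.6197, -0.0841, 0.0836]
tcp_rot: [-3.034, 0.813, -0.002]
ft_force: [0.7, 1.5, 0.8]
grip_width: 0.0501
```

Request:
{"fn": "arm_command", "kwargs": {"motion": [-0.1, 3.7, 0, 0, 0, 3, 0.45, -0.1, 3.7, 0, 0, 0, 3, 0.45, -0.1, 3.7, 0, 0, 0, 3, 0.45, -0.1, 3.7, 0, 0, 0, 3, 0.45, -0.1, 3.7, 0, 0, 0, 3, 0.45]}}

```text
t: 6.65
ee_pos: [0.6086, -0.0988, 0.0836]
tcp_rot: [-2.902, 1.202, -0.002]
ft_force: [0.3, -0.1, 0.5]
grip_width: 0.0501
```

```bash
cat > look.py <<'E'
from rig import arm
from h import *
import sys
k=sys.argv[1]
o=arm.get_obs(); print(o["t"],o["ee_pos"],o["tcp_rot"],o["ft_force"])
c0=np.array([.556,-.045])
out=[]
for c in ["top","side"]:
    im=arm.snapshot(c)[:,:,::-1].copy(); m=arm.camera_model(c)
    cv2.imwrite(f"pics/{c}{k}raw.png",im)
    out.append(bev(im,m,.0555,*c0,n=400))
    for n in ["index","long_line"]:
        for d in arm.spot_point(n,c):
            X=unproj(m,d["centre"],.058)
            print(c,n,round(d["confidence"],2),X.round(4),"ang",np.degrees(np.arctan2(X[1]-c0[1],X[0]-c0[0])).round(1))
cv2.imwrite(f"pics/bev{k}.png",np.hstack(out))
E
python3 look.py 4
```

```text
6.65 [ 0.60855659 -0.0987637   0.08363479] [-2.90164069e+00  1.20200050e+00 -2.03199405e-03] [ 0.34811346 -0.14477086  0.54187202]
top index 0.8 [ 0.6285 -0.0022  0.058 ] ang 30.6
top long_line 0.71 [ 0.634  -0.0228  0.058 ] ang 15.9
side index 0.89 [6.271e-01 6.000e-04 5.800e-02] ang 32.7
side index 0.6 [ 0.6381 -0.0423  0.058 ] ang 1.9
side index 0.38 [ 0.6426 -0.0203  0.058 ] ang 15.9
side long_line 0.7 [ 0.6436 -0.0243  0.058 ] ang 13.3
```

View pics/bev4.png

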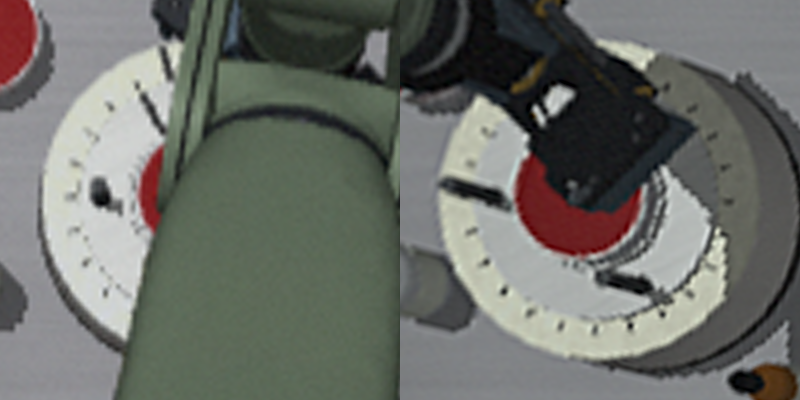

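Request:
{"fn": "arm_command", "kwargs": {"motion": [-0.1, 3.7, 0, 0, 0, 3, 0.45, -0.1, 3.7, 0, 0, 0, 3, 0.45, -0.1, 3.7, 0, 0, 0, 3, 0.45, -0.1, 3.7, 0, 0, 0, 3, 0.45, 0, 0, 0, 0, 0, 0, 0.45]}}

```text
t: 7.37
ee_pos: [0.5965, -0.1085, 0.0831]
tcp_rot: [2.761, -1.498, 0.0]
ft_force: [-0.6, -0.7, -0.1]
grip_width: 0.0502
```

```bash
python3 look.py 5;python3 - <<'E'
import cv2
from rig import arm
t=cv2.imread('pics/top5raw.png')[160:215,280:345]
w=arm.snapshot("wrist")[100:320,180:460,::-1]
cv2.imwrite('pics/t5.png',cv2.resize(t,None,fx=9,fy=9,interpolation=cv2.INTER_CUBIC))
E
```

```text
7.3667 [ 0.59653493 -0.10846176  0.08310494] [ 2.76149116e+00 -1.49783021e+00  4.34967741e-04] [-0.6240316  -0.73420634 -0.09094363]
top index 0.88 [ 0.6373 -0.0172  0.058 ] ang 18.9
top long_line 0.65 [ 0.6458 -0.0251  0.058 ] ang 12.5
top long_line 0.31 [ 0.6292 -0.0248  0.058 ] ang 15.5
side index 0.8 [ 0.6419 -0.0053  0.058 ] ang 24.8
side long_line 0.61 [ 0.6422 -0.0182  0.058 ] ang 17.3
```

View pics/bev5.png

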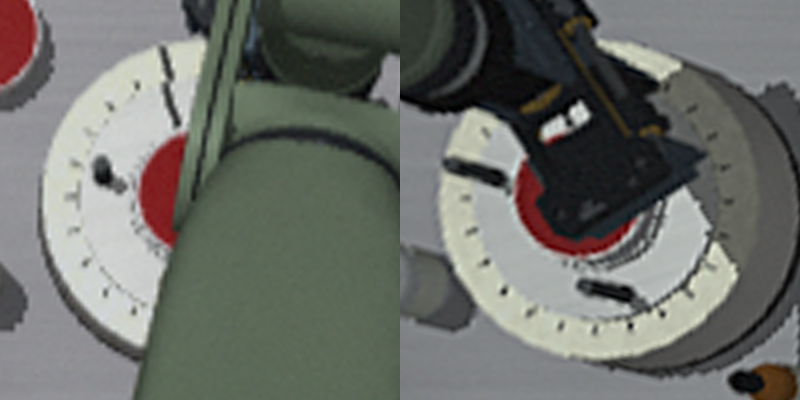

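View pics/t5.png

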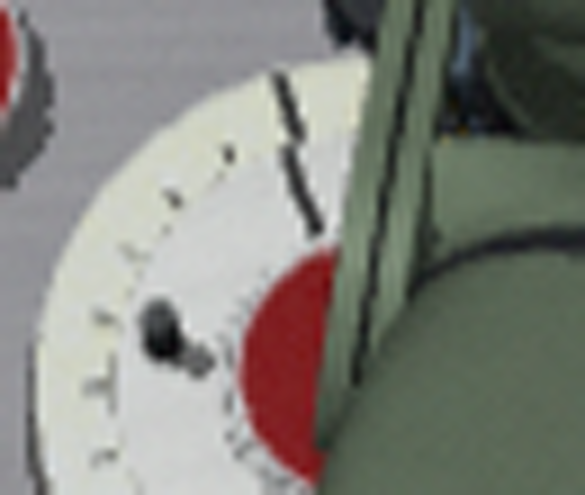

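Request:
{"fn": "arm_command", "kwargs": {"motion": [0, 1.2, 0, 0, 0, 1, 0.45, 0, 1.2, 0, 0, 0, 1, 0.45, 0, 1.2, 0, 0, 0, 1, 0.45, 0, 0, 0, 0, 0, 0, 0.45, 0, 0, 0, 0, 0, 0, 0.45]}}

```text
t: 8.13
ee_pos: [0.5935, -0.1104, 0.083]
tcp_rot: [2.721, -1.569, 0.0]
ft_force: [-0.3, 0.3, -0.7]
grip_width: 0.0501
```

```bash
python3 look.py 6;python3 - <<'E'
import cv2
t=cv2.imread('pics/top6raw.png')[160:215,280:345]
cv2.imwrite('pics/t6.png',cv2.resize(t,None,fx=9,fy=9,interpolation=cv2.INTER_CUBIC))
E
```

```text
8.1333 [ 0.59347898 -0.11042663  0.08295117] [ 2.72119774e+00 -1.56948049e+00  6.78877075e-05] [-0.29899561  0.3399558  -0.65570712]
top index 0.97 [ 0.6385 -0.0188  0.058 ] ang 17.6
top long_line 0.77 [ 0.6345 -0.0253  0.058 ] ang 14.1
top long_line 0.62 [ 0.6376 -0.0269  0.058 ] ang 12.5
side index 0.69 [ 0.6376 -0.0194  0.058 ] ang 17.4
side index 0.51 [ 0.5628 -0.0398  0.058 ] ang 37.1
side index 0.18 [0.5843 0.0616 0.058 ] ang 75.1
side long_line 0.81 [ 0.6427 -0.0192  0.058 ] ang 16.6
```

View pics/t6.png

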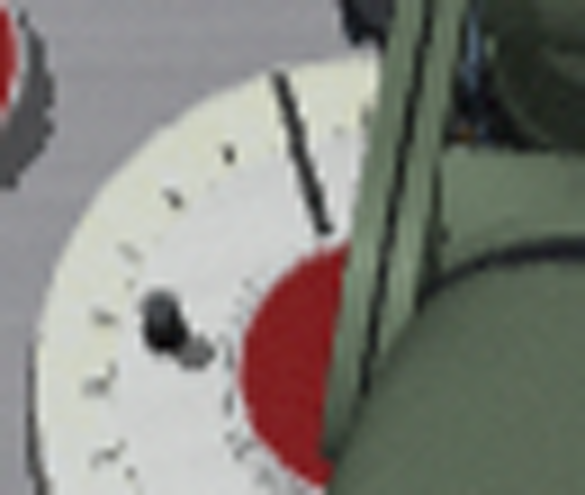

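Request:
{"fn": "arm_command", "kwargs": {"motion": [0, -5, 0, 0, 0, 0, 0.45, 0, -7, 0, 0, 0, 0, 0.45, 0, 0, 0, 0, 0, 0, 0.45, 0, 0, -15, 0, 0, 0, 0.45, 0, 0, -30, 0, 0, 0, 0.45]}}

```text
t: 8.85
ee_pos: [0.6016, -0.1035, 0.1246]
tcp_rot: [2.719, -1.567, -0.013]
ft_force: [-0.0, -0.6, -0.2]
grip_width: 0.05
```

Request:
{"fn": "arm_command", "kwargs": {"motion": [0, 0, -40, 0, 0, 0, 0.45, 0, 0, -40, 0, 0, 0, 0.45, 0, 0, 0, 0, 0, 0, 0.45]}}

```text
t: 9.1
ee_pos: [0.6086, -0.105, 0.217]
tcp_rot: [-2.717, 1.566, -0.025]
ft_force: [0.7, -0.4, 0.2]
grip_width: 0.05
```

Request:
{"fn": "arm_command", "kwargs": {"motion": [20, 33, 0, 0, 0, 0, 0.45, 20, 33, 0, 0, 0, 0, 0.45, 20, 33, 0, 0, 0, 0, 0.45, 20, 33, 0, 0, 0, 0, 0.45, 20, 33, 0, 0, 0, 0, 0.45]}}

```text
t: 9.52
ee_pos: [0.5105, -0.2747, 0.2079]
tcp_rot: [2.722, -1.568, 0.001]
ft_force: [0.9, 0.2, 1.1]
grip_width: 0.0501
```

Request:
{"fn": "arm_command", "kwargs": {"motion": [20, 33, 0, 0, 0, 0, 0.45, 20, 33, 0, 0, 0, 0, 0.45, 20, 33, 0, 0, 0, 0, 0.45, 20, 33, 0, 0, 0, 0, 0.45, 0, 0, 0, 0, 0, 0, 0.45]}}

```text
t: 9.93
ee_pos: [0.4339, -0.4145, 0.2076]
tcp_rot: [2.714, -1.575, 0.001]
ft_force: [0.4, -0.5, -0.2]
grip_width: 0.0502
```

```bash
python3 look.py 7;python3 - <<'E'
import cv2, numpy as np
from h import *
from rig import arm
t=cv2.imread('pics/top7raw.png')[150:250,270:370]
cv2.imwrite('pics/t7.png',cv2.resize(t,(600,600),interpolation=cv2.INTER_CUBIC))
# dark-line angle at several radii, per camera
for c in("top","side"):
    im=cv2.imread(f'pics/{c}7raw.png'); m=arm.camera_model(c); c0=(.557,-.045)
    g=cv2.cvtColor(im,cv2.COLOR_BGR2GRAY).astype(np.float32)
    for r,z in[(58,.058),(64,.058),(70,.058),(76,.058),(82,.058),(92,.053),(98,.053),(104,.053),(109,.053)]:
        a=np.radians(np.arange(5,26,.25)); P=[proj(m,(c0[0]+r/1e3*np.cos(x),c0[1]+r/1e3*np.sin(x),z)) for x in a]
        P=np.array(P,np.float32); v=cv2.remap(g,P[:,:1].copy(),P[:,1:].copy(),cv2.INTER_LINEAR).ravel()
        w=np.clip(np.median(v)-25-v,0,None); print(c,r,"tangential mm",round(float((w*a).sum()/w.sum())*r,1),"deg",round(float(np.degrees((w*a).sum()/w.sum())),1))
E
```

```text
9.9333 [ 0.43387319 -0.41452445  0.20764046] [ 2.71355392e+00 -1.57527546e+00  8.93956925e-04] [ 0.40602558 -0.53893088 -0.17322901]
top index 0.78 [ 0.6318 -0.0224  0.058 ] ang 16.6
top long_line 0.66 [ 0.642  -0.0246  0.058 ] ang 13.3
top 58 tangential mm 14.8 deg 14.7
top 64 tangential mm 16.1 deg 14.4
top 70 tangential mm 17.8 deg 14.6
top 76 tangential mm 19.0 deg 14.3
top 82 tangential mm 21.1 deg 14.8
top 92 tangential mm 21.9 deg 13.6
top 98 tangential mm 23.5 deg 13.8
top 104 tangential mm 25.2 deg 13.9
top 109 tangential mm 26.4 deg 13.9
side 58 tangential mm nan deg nan
side 64 tangential mm nan deg nan
side 70 tangential mm nan deg nan
side 76 tangential mm nan deg nan
side 82 tangential mm nan deg nan
side 92 tangential mm nan deg nan
side 98 tangential mm nan deg nan
side 104 tangential mm nan deg nan
side 109 tangential mm nan deg nan<stdin>:13: RuntimeWarning: invalid value encountered in scalar divide
```

View pics/t7.png

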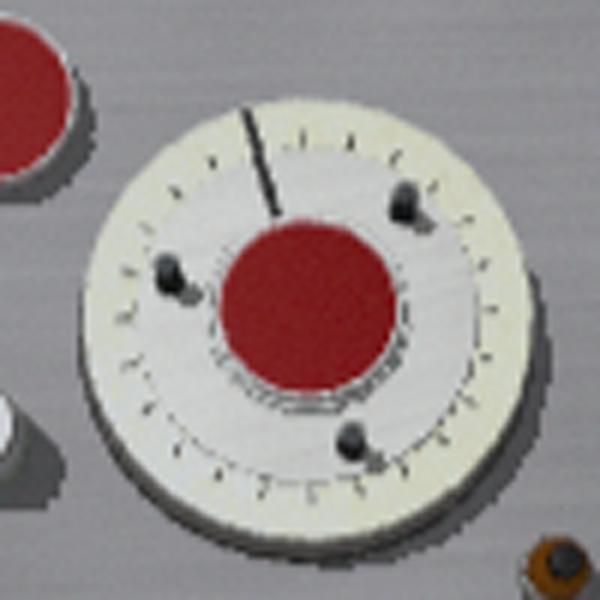

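View pics/bev7.png

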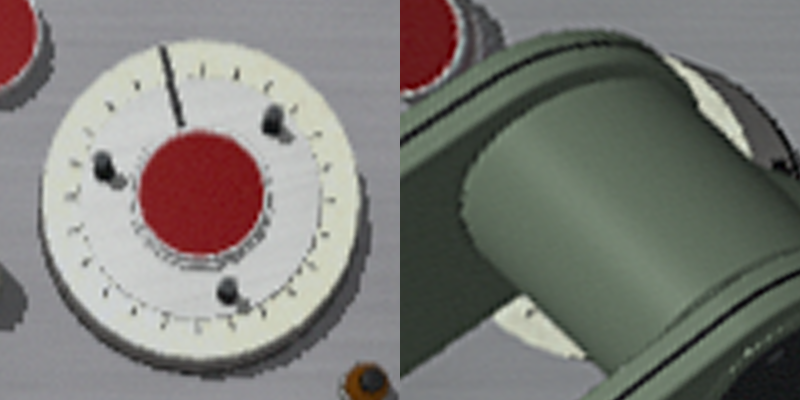

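```bash
python3 - <<'E'
from rig import arm
from h import *
im=arm.snapshot("top")
for n,p in dict(dish=(321.2,204),dish_high=(270.9,167.8),jar=(269.4,224.1),dropper=(357.1,243.9),marker=(377.2,200),rack=(448.4,216.1),spray=(170.6,184.4)).items():
    r=arm.spot_point(n,"top"); print(n,p,[np.round(d["centre"],1).tolist() for d in r[:1]])
a=cv2.imread("pics/top7raw.png").astype(int);print(np.abs(a-im[:,:,::-1])[150:250,270:370].max())
o=arm.get_obs(); print(o["t"],o["ft_force"])
arm.close_job()
E
```

```text
dish (321.2, 204) [[322.7, 202.9]]
dish_high (270.9, 167.8) [[271.3, 168.8]]
jar (269.4, 224.1) [[266.1, 225.9]]
dropper (357.1, 243.9) [[266.6, 167.8]]
marker (377.2, 200) [[376.8, 200.9]]
rack (448.4, 216.1) []
spray (170.6, 184.4) [[170.6, 181.7]]
15
10.6333 [ 0.02048899 -1.04766929 -0.3684063 ]
the job is handed in; nothing more can be done
```

The index mark now lines up with the long line, and I've handed the job in. I put the open fingers around post2 without gripping it and pushed it about 75° clockwise with one fingertip. I then backed off the post, lifted and moved the arm clear. It took about 11 s of the 56 s.

**Alignment:** In the last top view the two lines run as one. Measured there, the index is at about 14.5° and the long line at about 13.8°, so they are roughly 1 mm apart at the plate's edge, against the 5 mm limit. The point network disagreed: it put them about 3° apart (roughly 5 mm). I relied on the line measurement and the picture, because the network's points had been several mm off earlier. The arm blocked the side camera at the end, so it could not confirm this.

**At rest and dish:** The turntable looked the same in two top pictures taken some tenths of a second apart, and the dish was in its seat.

**Force:** Readings at the wrist between pushes stayed under 2 N.

**Other objects:** The networks found the dish pair, jar, pen and spray bottle within about 4 pixels (roughly 10 mm) of where they started. In the final check they missed the rack and reported the dropper bottle at the wrong place. The last pictures show the dropper in its old place. I never checked the rack's final position, but the arm passed about 0.1 m above it and never went near it low down.

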